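# Riddle the grinding balls out of the caps basket, then tip the caps into their box

## Robot

A 7-joint arm with a two-finger parallel gripper is mounted at the origin on the work surface. World frame = base frame: x ahead of the robot, y to its left, z up, the work surface at z = 0. Lengths are in m, angles in rad, forces in N, time in s.
With the tool pointing down it reaches from about 0.4 to 0.85 m from the base axis. Payload 10.4 kg.
Tool frame: the origin (TCP) lies at the very end of the fingers, on their centre line; the grasp point (between the pads) lies 19 mm behind it; z points along the fingers, y is the direction in which the jaws open and shut (so a half turn about z gives the same grasp; the last joint's range is limited). The gripper opens to 87 mm and grips with 3 to 60 N. Pads are 19 mm wide; open, the fingers measure 117 mm over their backs; the gripper's body (75 mm by 190 mm) begins 51 mm behind the grasp point.
Start: joints at [1.297, 0.332, -0.065, 1.46, 0.022, 1.35, -0.088], TCP at [0.155, -0.605, 0.223] pointing down, gripper open.
Joint ranges: [-2.6, 2.6], [-0.5, 2.12], [-1.47, 1.34], [0.16, 2.42], [-1.27, 4.41], [0.06, 2.06], [-2.6, 2.6]. Speed limits (rad/s): [2.22, 2.22, 2.79, 2.79, 3.14, 3.14, 3.14].

## Interface

Orientations are given as a unit quaternion [x, y, z, w].
In Python, from bench import r, eyes, job gives the robot as it stands. The module is installed in compiled form; this text tells all that it offers.
- The arm moves only by the tool play_rows, never from a script. Its argument "motion" is a list of rows, each a list of 7 numbers: the shift along the tool's x, y, z as a fraction of full scale, then the turn, a rotation vector about the tool's x, y, z as a fraction of full scale, then the opening in per cent of the stroke, from 0 (shut) to 100 (fully open). A call has 1 to 5 rows; each row is the pose to reach, as a shift and turn from the pose commanded when the call began, along the tool's axes at that moment; what a row does not reach only later rows make up. Full scale, the value 1, is 0.2 m for a shift and 90 degrees for a turn. A row lasts 1/8 s, in which the tool goes at most 62.5 mm and 10.7 degrees, less where a joint would pass 70% of its speed; a pose out of reach is approached as far as the arm can. A call with a number of a shift or a turn outside -1 to 1 is refused whole. A call with a gripper value outside its range is refused whole. The fingers move at their own pace and stop on an object; "squeeze" is the grip in N (left out, the last holds). Time passes only in rows, so rows that repeat a pose let the fingers close. It gives the time, the measured TCP pose, the force and the opening at its end, in the units of the state.
- r.read_state(): the state, without advancing time (a new reading comes with each control period).
- eyes.camera(name): name is "scene" or "top" or "wrist"; returns a dict with "image" (480x640x3 uint8, red, green, blue), "mtx" (3x3 intrinsics, pixels), "dist" ([k1, k2, p1, p2, k3] as OpenCV has them; the pictures are not rectified), "R" (3x3) and "t" (3): a world point X has camera coordinates R X + t. Camera axes: x right, y down, z forward; pixel columns grow to the right and rows downward; lengths in m; the calibration is good to about 2 mm. A picture is of the moment at which its call begins. There is no depth.
- job.close_job(): hands the job in, once; it reports no verdict.
Trained networks look in a picture, given as the dict that the camera call returned (one of the last four; its "shot" number tells which), for a name from the list of things; names that differ only in an ending like _2 or _b are one class to them, and where a whole thing is asked for, a point or a joint stands for the part that bears it (a point fixed in the world has none). Each returns a list of dicts, best first, with "p" (0 to 1); they miss things now and then, are a little off and sometimes report something else, mostly with a low value. They report only what shows in the picture. A call takes as long as a camera call.
- eyes.regions_of(picture, label): "region" (480x640 bool, what is visible of it) and "xy" ([column, row] in pixels, amid what is visible of it).
- eyes.landmark_of(picture, label): "xy" ([column, row] in pixels: a listed point, or the origin of a listed thing).
The state is a dict: "time": time; "joint_positions": joint angles; "joint_vel": joint speeds; "joint_torque": joint torques, N m; "ee_pos": TCP position; "eef_rot": TCP orientation; "ft_force": force on the tool from outside, world axes, zero at the start; "torque": the same for the moment, N m; "width": finger opening in m.
Only numpy, scipy, OpenCV 4.12 (cv2) and the standard library are available. Lean on these libraries where they do the work, as an engineer would, in place of code of your own. Each camera call takes 0.05 s, during which the arm holds its last target. There are 200 camera calls.

## Task

The wire basket standing across the metal catch tray holds two washed screw caps and two small steel grinding balls. Shake the basket over its tray until both balls have dropped through the floor into the tray, then tip the two caps over the basket's sloping lip into the rectangular grey box. Finally stand the empty basket upright across the tray again, as it was, and let go.

Things in the scene. Friction and masses are not known exactly. Their poses are not given: they have to be found in the camera images.
- basket: Open steel basket with a rod floor and a fixed arch handle, 142 mm long (its x), 120 mm wide (y), 0.28 kg. Origin: centre of its underside, z up. Side walls and the back wall (at x = +64 mm) reach z = 53 mm; the -x end has only a low pouring lip. Two runners under it along y, at x = -28 and +28 mm, 176 mm long, rest on the rims of the tray's two long walls.
- handle (a point): Middle of the handle's grip bar, on the basket at z = 115 mm; axes as the basket's. The straight bar runs along the basket's y above its middle: 14 mm thick (x), 22 mm high (z), 110 mm free length, flat sides, with some 90 mm free beneath: grip it from above with the fingers closing along the basket's x.
- lip (a point): Middle of the pouring lip's top edge, on the basket at x = -77, z = 24 mm. The lip rises outward at 25 degrees from floor level at x = -50 mm, 116 mm wide. Pour by turning the basket about its y axis, this end down: the smooth caps slide over the lip at 40 to 45 degrees, surely by 55.
- rods (a point): Middle of the basket's floor, top of the rods (z = 12 mm). Rods run along y in close pairs at x = -28, 0, 28, 56 mm, slots 16 to 17 mm wide between. A ball lies in the groove of a pair while the basket is level and moved smoothly; rocking it about y by some 20 degrees, or a jerk along x, sends it into a slot. Caps stay in when the lip end dips up to 20 degrees, the back end up to 40.
- caps_box: Fixed open rectangular grey plastic box for the caps, 210 mm (its x) by 190 mm (its y), 70 mm high, walls 5 mm. Origin: centre of its underside. It and the tray stand left and right of the middle, either way round. The round steel bowl, tube rack, bottle and white tip box nearby are not part of the job.
- catch_tray: Fixed open metal tray on the bench, 240 mm long (its x), 150 mm wide (its y), 50 mm high, walls 5 mm. Origin: centre of its underside. At the start the basket stands across it, nearly centred and lined up, with its underside on the rim at 50 mm.
- cap_a: Smooth white plastic screw cap, 38 mm across, 22 mm high, 16 g, too big for the slots. Origin: centre of its underside.
- cap_b: The second cap, the same.
- ball_a: Polished steel grinding ball, 14 mm across, 11 g. Origin: its centre; at the start it lies on the basket's floor rods, lying in the tray its centre is about 12 mm above the bench.
- ball_b: The second ball, the same.

How it is judged:
On the way, in this order (a step that is already met when the one before it is completed fails the run):
1. both balls have dropped through into the catch tray while both caps are still in the basket (x of ball_a in the frame of catch_tray between -0.118 and 0.118 m and y of ball_a in the frame of catch_tray between -0.073 and 0.073 m and z of ball_a in the frame of catch_tray between 0 and 0.03 m and x of ball_b in the frame of catch_tray between -0.118 and 0.118 m and y of ball_b in the frame of catch_tray between -0.073 and 0.073 m and z of ball_b in the frame of catch_tray between 0 and 0.03 m and x of cap_a in the frame of basket between -0.085 and 0.085 m and y of cap_a in the frame of basket between -0.06 and 0.06 m and z of cap_a in the frame of basket between 0 and 0.07 m and x of cap_b in the frame of basket between -0.085 and 0.085 m and y of cap_b in the frame of basket between -0.06 and 0.06 m and z of cap_b in the frame of basket between 0 and 0.07 m), for 0.2 s.
2. both caps are in the caps box (x of cap_a in the frame of caps_box between -0.104 and 0.104 m and y of cap_a in the frame of caps_box between -0.094 and 0.094 m and z of cap_a in the frame of caps_box between -0.005 and 0.065 m and x of cap_b in the frame of caps_box between -0.104 and 0.104 m and y of cap_b in the frame of caps_box between -0.094 and 0.094 m and z of cap_b in the frame of caps_box between -0.005 and 0.065 m), for 0.2 s.
At the end, for the whole second after the job is handed in: Both balls lie in the catch tray, both caps lie inside the caps box, and the empty basket stands at rest and upright (within 10 degrees) with its runners on the tray's two long rims, within 70 mm of the tray's middle along it and 25 mm across it (all of step 2 and x of ball_a in the frame of catch_tray between -0.118 and 0.118 m and y of ball_a in the frame of catch_tray between -0.073 and 0.073 m and z of ball_a in the frame of catch_tray between 0 and 0.03 m and x of ball_b in the frame of catch_tray between -0.118 and 0.118 m and y of ball_b in the frame of catch_tray between -0.073 and 0.073 m and z of ball_b in the frame of catch_tray between 0 and 0.03 m and x of basket in the frame of catch_tray between -0.07 and 0.07 m and y of basket in the frame of catch_tray between -0.025 and 0.025 m and z of basket in the frame of catch_tray between 0.04 and 0.06 m and angle between basket's own z axis and vertical below 0.17 rad and linear speed of basket below 0.02 m/s); the robot touches nothing.
It also fails if it takes over 54 s, if anything falls off the work surface, if the arm or the gripper's body presses on something with over 40 N, if the wrist force passes 120 N, or if a joint passes its speed limit or range.

## Working session

There is one attempt and no reset: what is moved stays moved. The work goes in short steps, Python scripts to look and compute and a tool call to move; the robot and the scene stay as the last step left them, time stands still between calls to the robot, and variables do not carry over. Pictures are saved under pics/ and viewed, about 8 in all and at most 12, crops included, and the job is handed in when it is done.

Besides the shell and the picture viewer there is one more tool, called after ">>>" as name([rows], argument=value, ...), one row to a line, values as JSON. play_rows: Moves the arm, as the interface text tells. Shift numbers are shares of 0.2 m and turn numbers shares of 90 degrees, none past 1 either way. Its arguments: {"type":"object","properties":{"motion":{"type":"array","items":{"type":"array","items":{"type":"number"}}},"squeeze":{"type":"number"}},"required":["motion"]}

```bash
mkdir -p pics; cat > h.py <<'E'
import numpy as np, cv2
from bench import r, eyes, job
from scipy.spatial.transform import Rotation as Ro
def ray(c,xy):
    u=cv2.undistortPoints(np.array([[xy]],float),c["mtx"],np.array(c["dist"],float))[0,0]
    R=np.array(c["R"]);t=np.array(c["t"])
    return -R.T@t, R.T@np.array([u[0],u[1],1.])
def onz(c,xy,z):
    o,d=ray(c,xy); return o+d*(z-o[2])/d[2]
def tri(rs):
    A=np.zeros((3,3));b=np.zeros(3)
    for o,d in rs:
        d=d/np.linalg.norm(d);P=np.eye(3)-np.outer(d,d);A+=P;b+=P@o
    x=np.linalg.solve(A,b)
    return x,[round(1e3*np.linalg.norm(np.cross(x-o,d/np.linalg.norm(d))),1) for o,d in rs]
def save(c,n): cv2.imwrite(f"pics/{n}.png",np.ascontiguousarray(c["image"][:,:,::-1]))
E
python3 - <<'E'
from h import *
np.set_printoptions(precision=4,suppress=True)
s=r.read_state();print(s["time"],s["ee_pos"],s["eef_rot"],s["width"])
print(Ro.from_quat(s["eef_rot"]).as_matrix())
cs={n:eyes.camera(n) for n in("scene","top")}
for n in cs: save(cs[n],n+"0")
Z=dict(handle=.165,lip=.074,rods=.062,basket=.05,caps_box=0,catch_tray=0,cap=.062,cap_a=.062,ball_a=.069)
for l in["handle","lip","rods","basket","caps_box","catch_tray","cap_a","ball_a"]:
    rs=[]
    for n,c in cs.items():
        q=eyes.landmark_of(c,l)
        for d in q[:3]: print(l,n,round(d["p"],2),np.round(d["xy"],1),onz(c,d["xy"],Z[l]))
        if q: rs.append(ray(c,q[0]["xy"]))
    if len(rs)==2: print("  tri",*tri(rs))
E
```

```text
0.0 [ 0.155  -0.6051  0.2217] [ 0.9921  0.1251 -0.0001 -0.0007] 0.08682512588942536
[[ 0.9687  0.2482 -0.0005]
 [ 0.2482 -0.9687  0.0014]
 [-0.0001 -0.0015 -1.    ]]
handle scene 0.74 [226.9 260.1] [ 0.4619 -0.1624  0.165 ]
handle top 0.96 [434.1 270.7] [ 0.4645 -0.163   0.165 ]
  tri [ 0.4639 -0.1629  0.1678] [np.float64(0.6), np.float64(0.6)]
lip scene 0.92 [213.4 262.6] [ 0.3947 -0.1477  0.074 ]
lip top 0.84 [417.1 324.7] [ 0.3882 -0.152   0.074 ]
  tri [ 0.3905 -0.1496  0.0715] [np.float64(3.7), np.float64(3.7)]
rods scene 0.91 [239.7 297.6] [ 0.4692 -0.1664  0.062 ]
rods top 0.97 [422.5 276. ] [ 0.4645 -0.1641  0.062 ]
  tri [ 0.4654 -0.1648  0.0549] [np.float64(0.6), np.float64(0.6)]
basket scene 0.6 [240.7 298.9] [ 0.4665 -0.1638  0.05  ]
basket top 0.62 [421.7 276.2] [ 0.4651 -0.1649  0.05  ]
  tri [ 0.4657 -0.1643  0.0495] [np.float64(0.9), np.float64(0.9)]
caps_box scene 0.86 [412.1 194.9] [0.5671 0.2416 0.    ]
caps_box scene 0.19 [237.  314.3] [ 0.4582 -0.1757  0.    ]
caps_box top 0.74 [180.2 218.8] [0.5693 0.249  0.    ]
  tri [ 0.5677  0.248  -0.0041] [np.float64(3.1),
[... 206 characters left out ...]
 0.4719 -0.1679 -0.    ] [np.float64(1.0), np.float64(1.0)]
cap_a scene 0.83 [217.2 304.1] [ 0.4478 -0.1972  0.062 ]
cap_a scene 0.74 [255.8 293.2] [ 0.485  -0.1446  0.062 ]
cap_a scene 0.29 [241.6 299. ] [ 0.4734 -0.1665  0.062 ]
cap_a top 0.6 [444.8 287.2] [ 0.4468 -0.199   0.062 ]
cap_a top 0.54 [407.9 264.3] [ 0.4832 -0.1413  0.062 ]
  tri [ 0.4474 -0.1981  0.0626] [np.float64(1.0), np.float64(1.0)]
ball_a scene 0.57 [238.4 313.2] [ 0.4894 -0.1902  0.069 ]
ball_a scene 0.44 [248.2 272.3] [ 0.4521 -0.1249  0.069 ]
ball_a top 0.55 [443.2 259.9] [ 0.4896 -0.1963  0.069 ]
ball_a top 0.5 [402.8 287.5] [ 0.4459 -0.1316  0.069 ]
  tri [ 0.4904 -0.1933  0.0747] [np.float64(2.3), np.float64(2.3)]
```

```bash
python3 - <<'E'
import cv2,numpy as np
a=cv2.imread("pics/top0.png");b=cv2.imread("pics/scene0.png")
cv2.imwrite("pics/both0.png",np.vstack([cv2.resize(x,(800,600)) for x in (a,)]))
cv2.imwrite("pics/s0.png",cv2.resize(b,(800,600)))
E
```

```text
(no output)
```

View pics/top0.png

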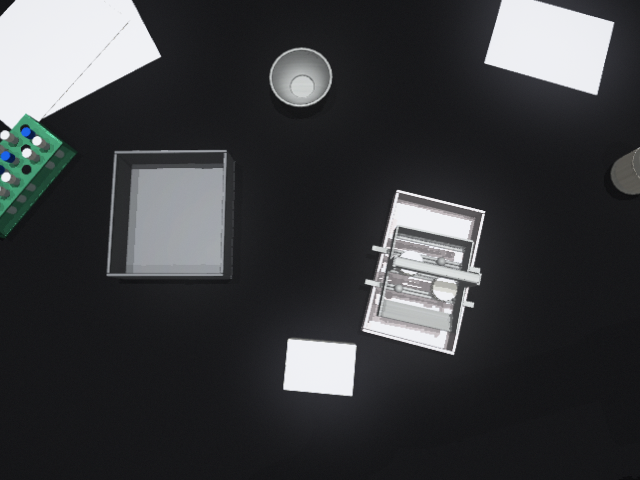

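View pics/scene0.png

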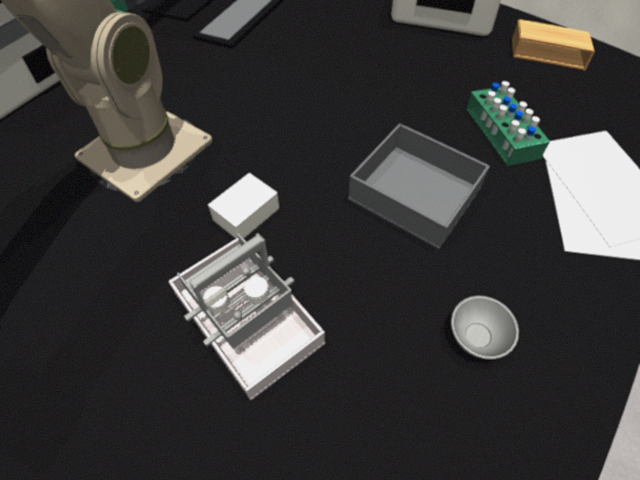

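Top view: basket at (430,275) on the tray, with its lip at (415,318) toward the robot. Caps are at (410,264) and (444,288), balls near (441,260) and (399,288), and the grey box is at (170,215). The scene view agrees. The network heights also fit (handle about 0.165, floor about 0.06). Next I'll refine the yaw and work out the approach.

```bash
cat >> h.py <<'E'
def pose(yaw,tilt=0):
    """tool down, tool y at world yaw (deg); tilt>0 = fingers swing toward tool +y (lip end down)"""
    y=np.array([np.cos(np.radians(yaw)),np.sin(np.radians(yaw)),0]);z=np.array([0,0,-1.])
    M=Ro.from_matrix(np.c_[np.cross(y,z),y,z])
    return M*Ro.from_rotvec([-np.radians(tilt),0,0])
def go(p,yaw,tilt=0,base=None):
    s=r.read_state(); R0=Ro.from_quat(s["eef_rot"]); p0=np.array(s["ee_pos"])
    if base: p0,R0=base
    sh=R0.inv().apply(np.array(p)-p0)/.2; tu=(R0.inv()*pose(yaw,tilt)).as_rotvec()/(np.pi/2)
    print("shift",np.round(sh,3),"turn",np.round(tu,3))
E
python3 - <<'E'
from h import *
c=eyes.camera("top")
def ang(l,z):
    q=eyes.regions_of(c,l)
    for d in q[:1]:
        m=d["region"].astype(np.uint8)
        k=max(cv2.findContours(m,0,2)[0],key=cv2.contourArea)
        b=cv2.boxPoints(cv2.minAreaRect(k)); P=np.array([onz(c,x,z)[:2] for x in b])
        e=[P[1]-P[0],P[2]-P[1]]
        print(l,round(d["p"],2),m.sum(),"ctr",P.mean(0).round(4),[(round(np.linalg.norm(v),3),round(np.degrees(np.arctan2(v[1],v[0]))%180,1)) for v in e])
for l,z in(("catch_tray",.05),("basket",.1),("handle",.17),("caps_box",.07)): ang(l,z)
# bar edges by hand: tray rim corners from picture, handle ends
P=[onz(c,x,.05)[:2] for x in((397,191),(484,211),(453,353),(362,331))]
for i,j in((3,0),(2,1)): v=P[i]-P[j]; print("tray side",np.linalg.norm(v),np.degrees(np.arctan2(-v[1],-v[0])))
print("tray ctr",np.mean(P,0))
a,b=[onz(c,x,.165)[:2] for x in((394,262),(480,279))]; v=b-a; print("bar",np.linalg.norm(v),np.degrees(np.arctan2(v[1],v[0]))+90,(a+b)/2)
Q=[onz(c,x,.07)[:2] for x in((115,151),(226,151),(232,277),(108,275))];print("box",np.round(Q,3).tolist(),np.mean(Q,0))
go([.464,-.163,.24],-11.5)
E
```

```text
basket 0.69 5897 ctr [ 0.4606 -0.1575] [(np.float64(0.147), np.float64(166.7)), (np.float64(0.173), np.float64(76.8))]
caps_box 0.59 15913 ctr [0.567  0.2429] [(np.float64(0.218), np.float64(3.1)), (np.float64(0.214), np.float64(88.7))]
tray side 0.23634229146737215 -14.602714043855068
tray side 0.23598055152338798 -14.264320402606268
tray ctr [ 0.47487944 -0.16913387]
bar 0.12084917691587985 -11.264020631202555 [ 0.4648603  -0.16685164]
box [[0.672, 0.342], [0.67, 0.155], [0.462, 0.139], [0.465, 0.34]] [0.5669961  0.24417499]
shift [ 2.045 -1.76  -0.087] turn [ 0.     0.    -0.713]
```

>>> play_rows([
  [1,-0.86,-0.1,0,0,-0.35,100],
  [1,-0.86,-0.1,0,0,-0.35,100],
  [1,-0.86,-0.1,0,0,-0.35,100],
  [1,-0.86,-0.1,0,0,-0.35,100],
  [1,-0.86,-0.1,0,0,-0.35,100],
], squeeze=50)

```text
time: 1.78
ee_pos: [0.309, -0.386, 0.2435]
eef_rot: [0.92, 0.392, 0.0, 0.001]
ft_force: [0.2, -0.7, 0.8]
width: 0.0869
```

```bash
python3 -c "
from h import *
go([.464,-.164,.24],-12.5)"
```

```text
shift [ 1.338 -0.209  0.017] turn [ 0.001  0.    -0.348]
```

>>> play_rows([
  [1,-0.156,0,0,0,-0.26,100],
  [1,-0.156,0,0,0,-0.26,100],
  [1,-0.156,0,0,0,-0.26,100],
  [1,-0.156,0,0,0,-0.26,100],
])

```text
time: 2.28
ee_pos: [0.4249, -0.221, 0.2429]
eef_rot: [0.821, 0.57, 0.0, 0.0]
ft_force: [-1.2, -1.1, -0.6]
width: 0.0865
```

```bash
python3 -c "
from h import *
go([.464,-.164,.24],-12.5)"
```

```text
shift [0.335 0.084 0.014] turn [ 0.001 -0.    -0.088]
```

>>> play_rows([
  [0.335,0.08,0,0,0,-0.088,100],
  [0.335,0.08,0,0,0,-0.088,100],
  [0.335,0.08,0,0,0,-0.088,100],
])

```text
time: 2.65
ee_pos: [0.4614, -0.1681, 0.2424]
eef_rot: [0.782, 0.623, -0.0, -0.0]
ft_force: [-0.5, -0.2, -0.7]
width: 0.0873
```

```bash
python3 - <<'E'
from h import *
c={n:eyes.camera(n) for n in("scene","wrist")}
save(c["wrist"],"w1")
rs=[]
for n in c:
    q=eyes.landmark_of(c[n],"handle")[:2]
    for d in q: print(n,d["p"],d["xy"],onz(c[n],d["xy"],.165))
    if q: rs.append(ray(c[n],q[0]["xy"]))
if len(rs)==2: print(tri(rs))
s=r.read_state();print(s["ee_pos"],s["joint_positions"]);go([.464,-.164,.144],-12.5)
E
```

```text
scene 0.85 [225.2, 265.3] [ 0.46598478 -0.1702805   0.165     ]
scene 0.65 [236.4, 315.3] [ 0.5319682  -0.21855221  0.165     ]
wrist 0.71 [324.6, 239.6] [ 0.46554072 -0.1656267   0.165     ]
(array([ 0.46430527, -0.16800599,  0.1601022 ]), [np.float64(1.2), np.float64(1.2)])
[ 0.4610233  -0.16856128  0.24246926] [ 0.81982344  0.06031823 -0.5790428   1.74862854  0.03428774  1.34278674
  0.00711337]
shift [0.026 0.009 0.492] turn [-0.     0.    -0.005]
```

View pics/w1.png

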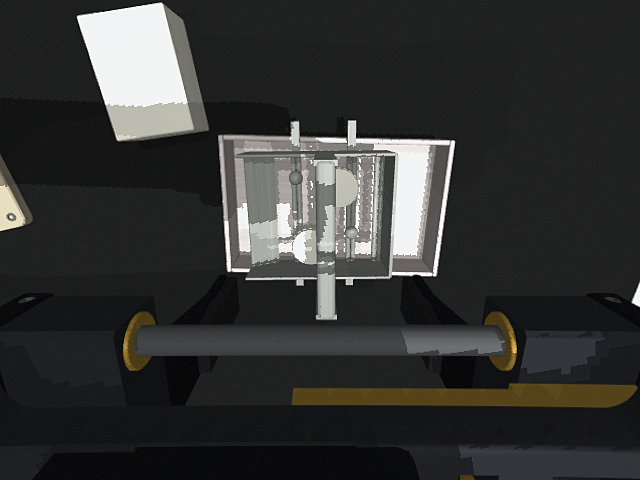

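Wrist view: the bar stands vertical in the image, from (325,160) to (326,318), centred between the fingers and aligned with them. Descend and grip.

>>> play_rows([
  [0.02,0.015,0.25,0,0,0,100],
  [0.02,0.015,0.49,0,0,0,100],
  [0.02,0.015,0.49,0,0,0,100],
  [0.02,0.015,0.49,0,0,0,0],
  [0.02,0.015,0.49,0,0,0,0],
], squeeze=50)

```text
time: 3.48
ee_pos: [0.4667, -0.1643, 0.1467]
eef_rot: [0.782, 0.624, 0.001, 0.002]
ft_force: [-0.7, -0.6, -0.2]
width: 0.0742
```

>>> play_rows([
  [0,0,0,0,0,0,0],
  [0,0,0,0,0,0,0],
  [0,0,0,0,0,0,0],
  [0,0,0,0,0,0,0],
])

```text
time: 3.98
ee_pos: [0.4655, -0.1637, 0.1446]
eef_rot: [0.782, 0.624, -0.0, 0.0]
ft_force: [-0.0, -0.7, 0.2]
width: 0.0352
```

>>> play_rows([
  [0,0,0,0,0,0,0],
  [0,0,0,0,0,0,0],
  [0,0,0,0,0,0,0],
  [0,0,0,0,0,0,0],
])

```text
time: 4.47
ee_pos: [0.4655, -0.1637, 0.1445]
eef_rot: [0.782, 0.624, -0.0, 0.0]
ft_force: [0.8, 0.4, -1.7]
width: 0.0134
```

>>> play_rows([
  [0,0,-0.03,0,0,0,0],
  [0,0,-0.08,0,0,0,0],
  [0,0,-0.13,0,0,0,0],
  [0,0,-0.18,0,0,0,0],
  [0,0,-0.18,0,0,0,0],
])

```text
time: 5.1
ee_pos: [0.4661, -0.1639, 0.1816]
eef_rot: [0.782, 0.624, 0.0, 0.001]
ft_force: [-0.4, 0.1, -2.9]
width: 0.0132
```

>>> play_rows([
  [0,0,-0.05,0.12,0,0,0],
  [0,0,-0.05,0.24,0,0,0],
  [0,0,-0.05,0.26,0,0,0],
  [0,0,-0.05,0.14,0,0,0],
  [0,0,-0.05,0,0,0,0],
])

```text
time: 5.72
ee_pos: [0.4666, -0.1635, 0.19]
eef_rot: [0.781, 0.624, -0.008, -0.011]
ft_force: [-0.5, 0.6, -0.9]
width: 0.0136
```

>>> play_rows([
  [0,0,0,0,0,0,0],
  [0,0,0,0,0,0,0],
])

```text
time: 5.98
ee_pos: [0.4655, -0.1641, 0.1915]
eef_rot: [0.782, 0.623, -0.011, -0.012]
ft_force: [0.6, 0.4, -2.8]
width: 0.0135
```

```bash
python3 - <<'E'
from h import *
c={n:eyes.camera(n) for n in("scene","top","wrist")}
for n in c:
    save(c[n],n+"2")
    for l,z in(("ball_a",.012),("cap_a",.1)):
        for d in eyes.landmark_of(c[n],l)[:3]: print(n,l,round(d["p"],2),np.round(d["xy"]),onz(c[n],d["xy"],z).round(3))
a=[cv2.resize(c[n]["image"][y:y+180,x:x+240],(400,300)) for n,x,y in(("scene",140,220),("top",310,180),("wrist",180,80))]
cv2.imwrite("pics/m2.png",np.vstack([np.hstack(a[:2]),np.hstack([a[2],a[2]*0])])[:,:,::-1])
E
```

```text
scene ball_a 0.52 [246. 332.] [ 0.498 -0.194  0.012]
scene cap_a 0.88 [251. 282.] [ 0.483 -0.146  0.1  ]
scene cap_a 0.72 [212. 298.] [ 0.453 -0.204  0.1  ]
top ball_a 0.45 [395. 290.] [ 0.444 -0.126  0.012]
top cap_a 0.77 [418. 252.] [ 0.499 -0.151  0.1  ]
wrist ball_a 0.57 [295. 182.] [ 0.443 -0.125  0.012]
wrist cap_a 0.72 [363. 219.] [ 0.5   -0.154  0.1  ]
```

View pics/m2.png

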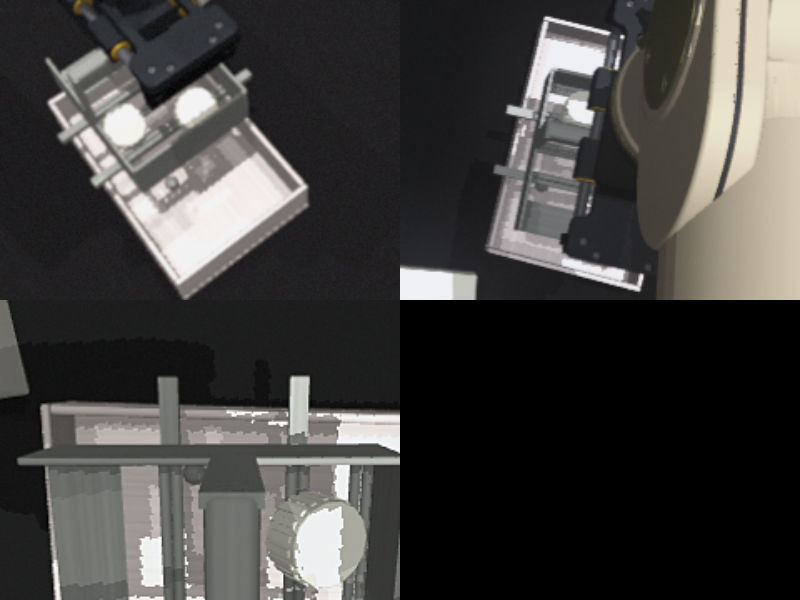

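Two ball detections are consistent with lying in the tray. I'll triangulate the second one to be sure.

```bash
python3 - <<'E'
from h import *
c={n:eyes.camera(n) for n in("top","wrist")}
rs=[]
for n in c:
    q=eyes.landmark_of(c[n],"ball_a")
    for d in q[:2]: print(n,round(d["p"],2),np.round(d["xy"]),onz(c[n],d["xy"],.012).round(3),onz(c[n],d["xy"],.11).round(3))
    if q: rs.append(ray(c[n],q[0]["xy"]))
if len(rs)==2: print(tri(rs))
E
```

```text
top 0.37 [397. 290.] [ 0.445 -0.13   0.012] [ 0.441 -0.118  0.11 ]
wrist 0.44 [294. 182.] [ 0.442 -0.125  0.012] [ 0.455 -0.114  0.11 ]
(array([ 0.44416192, -0.12541475,  0.02989817]), [np.float64(2.1), np.float64(2.1)])
```

Both balls are down: the second appears at 8.5 mm on the basket-floor scale, so it is farther away, and it triangulates low. Next, move over to the box.

```bash
python3 - <<'E'
from h import *
B=np.array([.568,.247,0])
def tcp(h,yaw,t): return np.array(h)+.0205*pose(yaw,t).apply([0,0,1])
u=np.array([np.cos(np.radians(10)),np.sin(np.radians(10)),0])
h=B+.01*u+[0,0,.235]
p=tcp(h,10,0);print(p);go(p,10)
h=B+.01*u+[0,0,.215]
for t in(30,42,52,58):
    print(t,tcp(h,10,t)); go(tcp(h,10,t),10,t,base=(p,pose(10)))
E
```

```text
[0.57784808 0.24873648 0.2145    ]
shift [ 2.135  0.086 -0.123] turn [-0.021 -0.004 -0.253]
30 [0.58794236 0.25051638 0.19724648]
shift [-0.     0.051  0.086] turn [-0.333  0.     0.   ]
42 [0.59135686 0.25111844 0.19976553]
shift [0.    0.069 0.074] turn [-0.467  0.     0.   ]
52 [0.59375688 0.25154163 0.20237894]
shift [0.    0.081 0.061] turn [-0.578  0.     0.   ]
58 [0.59496895 0.25175535 0.20413666]
shift [-0.     0.087  0.052] turn [-0.644  0.     0.   ]
```

>>> play_rows([
  [0.08,0,-0.12,-0.005,0,-0.01,0],
  [0.25,0.01,-0.14,-0.015,0,-0.03,0],
  [0.48,0.02,-0.14,-0.02,0,-0.06,0],
  [0.72,0.03,-0.14,-0.02,0,-0.085,0],
  [0.96,0.04,-0.14,-0.02,0,-0.12,0],
])

```text
time: 7.25
ee_pos: [0.5168, 0.0248, 0.218]
eef_rot: [0.718, 0.696, 0.001, -0.001]
ft_force: [0.8, -0.2, -3.5]
width: 0.0133
```

>>> play_rows([
  [0.24,0.01,0,0,0,-0.03,0],
  [0.48,0.06,0,0,0,-0.06,0],
  [0.7,0.12,0,0,0,-0.08,0],
  [0.85,0.18,0,0,0,-0.1,0],
  [0.95,0.2,0,0,0,-0.12,0],
])

```text
time: 7.88
ee_pos: [0.5627, 0.2138, 0.2182]
eef_rot: [0.649, 0.761, 0.001, -0.002]
ft_force: [0.5, -1.0, -3.0]
width: 0.0129
```

```bash
python3 - <<'E'
from h import *
s=r.read_state();print(s["ee_pos"],s["joint_positions"],s["ft_force"]);go([.578,.249,.2145],10)
E
```

```text
[0.56266567 0.21383008 0.21817374] [ 0.23757746  0.41284712 -0.87725566  1.49604347  0.31431057  1.38086299
 -0.49911725] [ 0.48952262 -1.03346413 -2.97761391]
shift [0.161 0.103 0.019] turn [-0.001 -0.003 -0.01 ]
```

>>> play_rows([
  [0.08,0.05,0.01,0,0,-0.01,0],
  [0.16,0.1,0.02,0,0,-0.01,0],
  [0.16,0.1,0.02,0,0,-0.01,0],
  [0.16,0.1,0.02,0,0,-0.01,0],
])

```text
time: 8.38
ee_pos: [0.5777, 0.2453, 0.2147]
eef_rot: [0.644, 0.765, 0.001, -0.002]
ft_force: [0.5, -1.3, -3.7]
width: 0.0132
```

```bash
python3 - <<'E'
from h import *
s=r.read_state();print(s["ee_pos"])
c={n:eyes.camera(n) for n in("scene","top")}
for n in c:
    for l,z in(("lip",.114),("cap_a",.105),("caps_box",0)):
        for d in eyes.landmark_of(c[n],l)[:2]: print(n,l,round(d["p"],2),np.round(d["xy"]),onz(c[n],d["xy"],z).round(3))
a=[cv2.resize(c[n]["image"][y:y+225,x:x+300],(400,300)) for n,x,y in(("scene",270,60),("top",40,100))]
cv2.imwrite("pics/m3.png",np.hstack(a)[:,:,::-1])
E
```

```text
[0.57772032 0.24526965 0.21465953]
scene lip 0.77 [387. 133.] [0.482 0.256 0.114]
scene cap_a 0.89 [446. 146.] [0.59  0.301 0.105]
scene cap_a 0.62 [423. 162.] [0.574 0.236 0.105]
scene caps_box 0.59 [413. 195.] [0.569 0.243 0.   ]
top cap_a 0.66 [180. 191.] [0.594 0.217 0.105]
top cap_a 0.61 [142. 182.] [0.61  0.28  0.105]
top caps_box 0.96 [181. 219.] [0.569 0.248 0.   ]
top caps_box 0.16 [181. 191.] [0.619 0.249 0.   ]
```

View pics/m3.png

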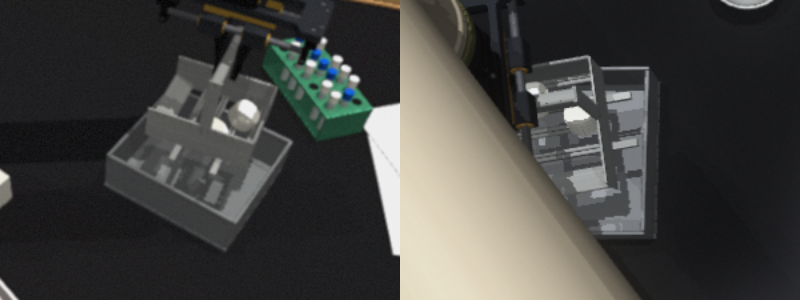

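Both caps are still in the basket, which sits centred above the box (scene crop around (205,130)). Pour.

>>> play_rows([
  [0,0.02,0.03,-0.11,0,0,0],
  [0,0.04,0.06,-0.22,0,0,0],
  [0,0.05,0.086,-0.333,0,0,0],
  [0,0.06,0.08,-0.4,0,0,0],
  [0,0.07,0.074,-0.467,0,0,0],
])

```text
time: 9.4
ee_pos: [0.5916, 0.2468, 0.2004]
eef_rot: [0.602, 0.713, 0.276, 0.231]
ft_force: [1.1, -1.1, -2.4]
width: 0.0135
```

```bash
python3 - <<'E'
from h import *
s=r.read_state();print(s["ee_pos"],s["joint_positions"],s["ft_force"])
u=np.array([np.cos(np.radians(10)),np.sin(np.radians(10)),0]);h=np.array([.568,.247,.215])+.01*u
for t in (42,48,56): go(h+.0205*pose(10,t).apply([0,0,1]),10,t)
E
```

```text
[0.59162548 0.24684193 0.20039911] [ 0.26682743  0.01642724 -0.8856375   2.08510723  0.72926331  0.4655124
 -1.01054722] [ 1.09396919 -1.11555625 -2.35821775]
shift [ 0.021 -0.     0.004] turn [ 0.002  0.001 -0.004]
shift [0.021 0.01  0.003] turn [-0.065  0.001 -0.004]
shift [0.021 0.024 0.001] turn [-0.154  0.001 -0.004]
```

>>> play_rows([
  [0,0.005,0.003,-0.03,0,0,0],
  [0,0.01,0.003,-0.065,0,0,0],
  [0,0.015,0.002,-0.1,0,0,0],
  [0,0.02,0.001,-0.13,0,0,0],
  [0,0.024,0,-0.155,0,0,0],
])

```text
time: 10.02
ee_pos: [0.5952, 0.2479, 0.2032]
eef_rot: [0.57, 0.674, 0.36, 0.301]
ft_force: [-0.4, -0.6, -2.7]
width: 0.0131
```

>>> play_rows([
  [0,0,0,0,0,0,0],
  [0,0,0,0,0,0,0],
  [0,0,0,0,0,0,0],
])

```text
time: 10.4
ee_pos: [0.5959, 0.2478, 0.2037]
eef_rot: [0.57, 0.674, 0.359, 0.301]
ft_force: [0.3, -0.1, -2.8]
width: 0.0137
```

```bash
python3 - <<'E'
from h import *
s=r.read_state();print(s["ee_pos"],s["joint_positions"],s["ft_force"])
c={n:eyes.camera(n) for n in("scene","top")}
for n in c:
    for l,z in(("cap_a",.01),):
        for d in eyes.landmark_of(c[n],l)[:3]: print(n,l,round(d["p"],2),np.round(d["xy"]),onz(c[n],d["xy"],z).round(3))
a=[cv2.resize(c[n]["image"][y:y+225,x:x+300],(400,300)) for n,x,y in(("scene",270,60),("top",40,100))]
cv2.imwrite("pics/m4.png",np.hstack(a)[:,:,::-1])
E
```

```text
[0.59592456 0.24775101 0.20374629] [ 0.22451617 -0.00278585 -0.89547069  2.24769577  1.61266514  0.40720537
 -1.91959077] [ 0.26812181 -0.07969058 -2.75853757]
scene cap_a 0.74 [404. 166.] [0.516 0.295 0.01 ]
scene cap_a 0.56 [397. 195.] [0.545 0.216 0.01 ]
scene cap_a 0.45 [436. 115.] [0.493 0.486 0.01 ]
top cap_a 0.62 [152. 240.] [0.53  0.293 0.01 ]
```

View pics/m4.png

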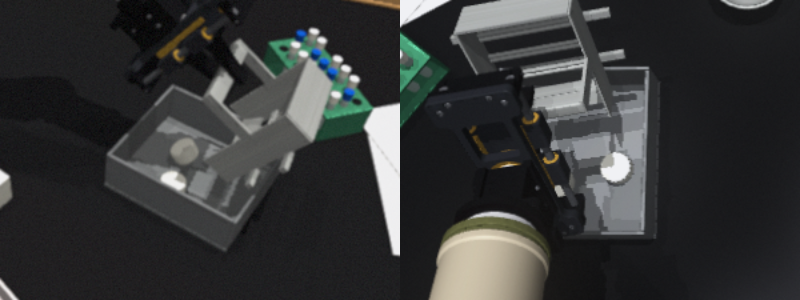

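Both caps lie in the box (scene crop (183,150) and (173,181)) and the basket is empty. Level it and carry it back.

>>> play_rows([
  [0,-0.03,0,0.11,0,0,0],
  [0,-0.06,0,0.22,0,0,0],
  [0,-0.08,-0.02,0.33,0,0,0],
  [0,-0.09,-0.05,0.44,0,0,0],
  [0,-0.1,-0.08,0.55,0,0,0],
])

```text
time: 11.22
ee_pos: [0.57, 0.2446, 0.1964]
eef_rot: [0.637, 0.747, 0.14, 0.127]
ft_force: [1.2, -0.4, -2.5]
width: 0.0136
```

```bash
python3 - <<'E'
from h import *
s=r.read_state();print(s["ee_pos"],s["joint_positions"],s["ft_force"])
go([.577,.245,.225],10)
E
```

```text
[0.56995764 0.24462475 0.19635665] [ 0.25802569  0.17650733 -0.89383164  1.82497104  0.39832961  0.89757905
 -0.64758111] [ 1.22135466 -0.38505563 -2.54984383]
shift [-0.005  0.086 -0.12 ] turn [ 0.241  0.01  -0.01 ]
```

>>> play_rows([
  [0,0.05,-0.12,0.1,0,0,0],
  [0,0.086,-0.14,0.2,0,0,0],
  [0,0.086,-0.14,0.241,0,0,0],
  [0,0.086,-0.14,0.241,0,0,0],
])

```text
time: 11.72
ee_pos: [0.5776, 0.2448, 0.2271]
eef_rot: [0.651, 0.759, -0.002, 0.006]
ft_force: [-0.2, -0.2, -2.7]
width: 0.0136
```

```bash
python3 - <<'E'
from h import *
s=r.read_state();print(s["ee_pos"],s["ft_force"])
go([.577,.245,.225],10);go([.469,-.166,.21],-13)
E
```

```text
[0.57756748 0.24480393 0.22708147] [-0.22917556 -0.15647578 -2.7169399 ]
shift [ 0.002 -0.003  0.01 ] turn [ 0.003  0.007 -0.014]
shift [-1.946 -0.85   0.104] turn [0.005 0.007 0.242]
```

>>> play_rows([
  [-0.2,-0.08,0,0,0,0.025,0],
  [-0.4,-0.17,0,0,0,0.05,0],
  [-0.6,-0.26,0,0,0,0.075,0],
  [-0.8,-0.35,0,0,0,0.1,0],
  [-1,-0.43,0,0,0,0.125,0],
])

```text
time: 12.35
ee_pos: [0.5213, 0.0327, 0.2302]
eef_rot: [0.722, 0.691, -0.001, 0.009]
ft_force: [0.8, -0.3, -2.6]
width: 0.0135
```

```bash
python3 - <<'E'
from h import *
s=r.read_state();print(s["ee_pos"],s["ft_force"])
go([.469,-.166,.2],-13)
E
```

```text
[0.52132006 0.03268346 0.23015554] [ 0.84620285 -0.34851917 -2.58131547]
shift [-1.002 -0.22   0.161] turn [0.008 0.008 0.117]
```

>>> play_rows([
  [-0.25,-0.05,0,0,0,0.03,0],
  [-0.5,-0.11,0.03,0,0,0.06,0],
  [-0.75,-0.16,0.06,0.005,0.005,0.09,0],
  [-0.95,-0.21,0.1,0.008,0.008,0.115,0],
  [-0.98,-0.22,0.14,0.008,0.008,0.117,0],
])

```text
time: 12.98
ee_pos: [0.4687, -0.1633, 0.2036]
eef_rot: [0.784, 0.621, -0.001, -0.0]
ft_force: [0.2, 0.4, -2.8]
width: 0.0136
```

>>> play_rows([
  [0,0,0,0,0,0,0],
  [0,0,0,0,0,0,0],
])

```text
time: 13.22
ee_pos: [0.4708, -0.1586, 0.2044]
eef_rot: [0.782, 0.624, 0.0, -0.001]
ft_force: [0.6, -0.3, -3.2]
width: 0.0134
```

```bash
python3 - <<'E'
from h import *
s=r.read_state();print(s["ee_pos"],s["ft_force"]);go([.469,-.166,.1455],-13)
c={n:eyes.camera(n) for n in("scene","top","wrist")}
for l,z in(("catch_tray",0),("basket",.1),("ball_a",.012)):
    for n in c:
        for d in eyes.landmark_of(c[n],l)[:2]: print(n,l,round(d["p"],2),np.round(d["xy"]),onz(c[n],d["xy"],z).round(3))
a=[cv2.resize(c[n]["image"][y:y+180,x:x+240],(400,300)) for n,x,y in(("scene",140,220),("wrist",180,80))]
cv2.imwrite("pics/m5.png",np.hstack(a)[:,:,::-1])
E
```

```text
[ 0.47078938 -0.1586071   0.20437545] [ 0.57385142 -0.32628734 -3.16918622]
shift [-0.039 -0.     0.294] turn [-0.001 -0.001  0.002]
scene catch_tray 0.88 [244. 315.] [ 0.469 -0.169  0.   ]
scene catch_tray 0.63 [212. 241.] [ 0.313 -0.091  0.   ]
top catch_tray 0.76 [419. 272.] [ 0.475 -0.169  0.   ]
wrist catch_tray 0.65 [215. 250.] [ 0.341 -0.18   0.   ]
scene basket 0.7 [238. 282.] [ 0.466 -0.159  0.1  ]
scene basket 0.32 [397. 197.] [0.578 0.137 0.1  ]
top basket 0.59 [425. 270.] [ 0.47  -0.162  0.1  ]
wrist basket 0.72 [319. 240.] [ 0.469 -0.164  0.1  ]
scene ball_a 0.54 [244. 330.] [ 0.493 -0.193  0.012]
top ball_a 0.63 [400. 290.] [ 0.444 -0.135  0.012]
top ball_a 0.2 [154. 231.] [0.545 0.291 0.012]
wrist ball_a 0.69 [345. 238.] [ 0.491 -0.195  0.012]
wrist ball_a 0.41 [286. 185.] [ 0.442 -0.124  0.012]
```

View pics/m5.png

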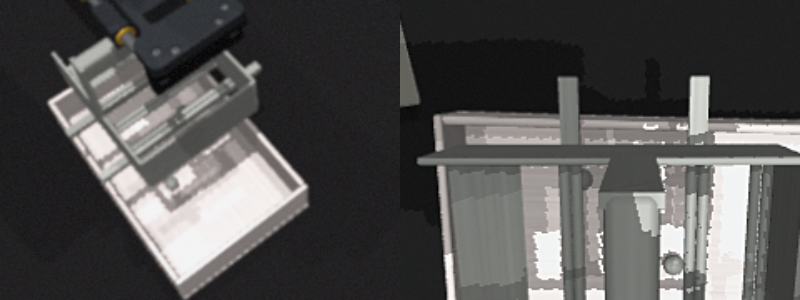

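The basket is empty and level, and both balls are in the tray: (172,183) in the left crop, and (673,263) and (585,180) in the right. Lower it.

>>> play_rows([
  [-0.039,0,0.1,0,0,0,0],
  [-0.039,0,0.2,0,0,0,0],
  [-0.039,0,0.25,0,0,0,0],
  [-0.039,0,0.28,0,0,0,0],
  [-0.039,0,0.292,0,0,0,0],
])

```text
time: 14.45
ee_pos: [0.4686, -0.1676, 0.1457]
eef_rot: [0.782, 0.623, -0.0, -0.002]
ft_force: [0.3, 0.1, -2.5]
width: 0.0133
```

>>> play_rows([
  [0,0,0,0,0,0,0],
  [0,0,0,0,0,0,0],
])

```text
time: 14.7
ee_pos: [0.4687, -0.1677, 0.146]
eef_rot: [0.782, 0.623, 0.0, -0.001]
ft_force: [0.4, -1.0, -2.0]
width: 0.0134
```

>>> play_rows([
  [0,0,0.005,0,0,0,0],
  [0,0,0.008,0,0,0,0],
  [0,0,0.008,0,0,0,0],
])

```text
time: 15.08
ee_pos: [0.4688, -0.1677, 0.1443]
eef_rot: [0.782, 0.623, 0.0, -0.001]
ft_force: [0.6, -0.5, 1.1]
width: 0.0135
```

Contact: the weight is now on the rims. Open the gripper.

>>> play_rows([
  [0,0,0,0,0,0,30],
  [0,0,0,0,0,0,60],
  [0,0,0,0,0,0,100],
  [0,0,0,0,0,0,100],
  [0,0,0,0,0,0,100],
])

```text
time: 15.7
ee_pos: [0.4684, -0.1677, 0.1439]
eef_rot: [0.782, 0.623, -0.0, -0.002]
ft_force: [-0.7, 0.1, -0.9]
width: 0.0558
```

>>> play_rows([
  [0,0,0,0,0,0,100],
  [0,0,0,0,0,0,100],
  [0,0,0,0,0,0,100],
  [0,0,0,0,0,0,100],
])

```text
time: 16.2
ee_pos: [0.4684, -0.1677, 0.1439]
eef_rot: [0.782, 0.623, -0.0, -0.002]
ft_force: [-0.1, 0.2, 0.1]
width: 0.0857
```

>>> play_rows([
  [0,0,-0.1,0,0,0,100],
  [0,0,-0.3,0,0,0,100],
  [0,0,-0.5,0,0,0,100],
  [0,0,-0.5,0,0,0,100],
])

```text
time: 16.7
ee_pos: [0.4702, -0.1682, 0.2469]
eef_rot: [0.782, 0.623, 0.001, 0.001]
ft_force: [-0.0, 0.6, -1.2]
width: 0.087
```

```bash
python3 - <<'E'
from h import *
s=r.read_state();print(s["time"],s["ee_pos"],s["ft_force"],s["width"])
c={n:eyes.camera(n) for n in("scene","top","wrist")}
for l,z in(("catch_tray",0),("basket",.05),("handle",.165),("ball_a",.012),("cap_a",.01),("caps_box",0)):
    for n in c:
        for d in eyes.landmark_of(c[n],l)[:2]: print(n,l,round(d["p"],2),np.round(d["xy"]),onz(c[n],d["xy"],z).round(3))
a=[cv2.resize(c[n]["image"][y:y+h,x:x+w],(400,300)) for n,x,y,w,h in(("scene",140,100,400,300),("wrist",180,80,320,240))]
cv2.imwrite("pics/m6.png",np.hstack(a)[:,:,::-1])
E
```

```text
16.7 [ 0.47017977 -0.16820097  0.24686157] [-0.04207383  0.60877466 -1.22364181] 0.08703677358377664
scene catch_tray 0.96 [247. 317.] [ 0.476 -0.169  0.   ]
scene catch_tray 0.65 [239. 300.] [ 0.442 -0.152  0.   ]
top catch_tray 0.56 [421. 275.] [ 0.471 -0.172  0.   ]
wrist catch_tray 0.63 [331. 204.] [ 0.48  -0.174  0.   ]
scene basket 0.82 [245. 301.] [ 0.475 -0.163  0.05 ]
scene basket 0.46 [412. 192.] [0.578 0.206 0.05 ]
top basket 0.61 [425. 273.] [ 0.47 -0.17  0.05]
wrist basket 0.89 [318. 209.] [ 0.466 -0.166  0.05 ]
scene handle 0.65 [227. 266.] [ 0.468 -0.17   0.165]
top handle 0.81 [438. 272.] [ 0.463 -0.169  0.165]
wrist handle 0.81 [318. 245.] [ 0.467 -0.168  0.165]
scene ball_a 0.53 [250. 288.] [ 0.447 -0.127  0.012]
top ball_a 0.56 [398. 290.] [ 0.444 -0.131  0.012]
wrist ball_a 0.54 [341. 221.] [ 0.489 -0.195  0.012]
scene cap_a 0.62 [411. 163.] [0.523 0.311 0.01 ]
scene cap_a 0.51 [399. 195.] [0.548 0.218 0.01 ]
top cap_a 0.89 [152. 233.] [0.542 0.295 0.01 ]
top cap_a 0.75 [205. 227.] [0.554 0.202 0.01 ]
scene caps_box 0.71 [411. 194.] [0.565 0.243 0.   ]
wrist caps_box 0.26 [318. 209.] [ 0.464 -0.177  0.   ]
```

View pics/m6.png

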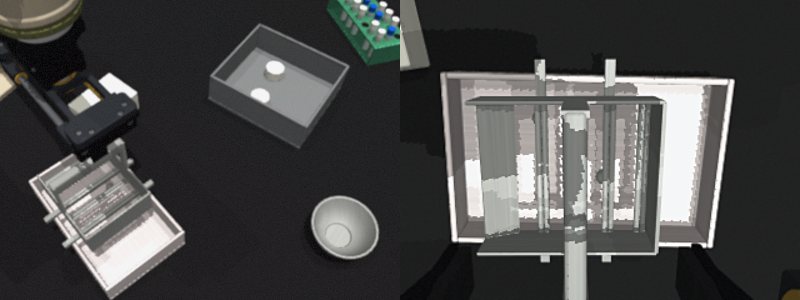

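The basket stands square on both rims, both caps are in the box, and the fingers are clear. Hand in.

```bash
python3 -c "
from h import *
print(job.close_job(), r.read_state()['time'])"
```

```text
the job is handed in; nothing more can be done
the job is handed in; nothing more can be done
```

The job is done and handed in, at about 17 s of the 54 s allowed. The arm gripped the handle and lifted the basket 45 mm. One 23° rock, back end down, dropped both balls into the tray. It then poured the caps into the grey box at about 56°, set the basket back across the tray and let go.

**Last checks, all within the limits:**
- **Balls:** both are in the tray, at about (0.445, -0.129) and (0.489, -0.195).
- **Caps:** both are in the box, at about (0.54, 0.30) and (0.55, 0.21).
- **Basket:** it is empty and upright on both rims, within about 10 mm of the tray's middle.
- **Gripper:** it is open and about 70 mm above the handle, touching nothing.

**Disagreements:**
- **Second ball's height:** right after the shake, two cameras gave about 30 mm for the second ball instead of the expected 12 mm, with a 2 mm residual. I took that as pixel noise, because its small size in the wrist picture and the later fixes put it in the tray.
- **Detections per camera:** in the final pictures each camera reported only one of the two balls, so the two positions come from different cameras. A few low-confidence false detections of other things were ignored.

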